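# Raise a sample jar on a telescopic stand and hold it at the second height

## Task

Stand the black sample jar upright in the middle of the small round rest on the side arm of the telescopic stand, while the stand is still down, and let go of it. Then squeeze the orange button into the stand's grip and, keeping it squeezed, pull the column straight up past its first stop to the second one, which is the end of its travel, with the jar still standing on the rest. The program finishes while holding: keep the column fully up with the button squeezed and do not let go; leave the two yellow jars, the survey meter and the soil beaker where they are.

Things in the scene. Friction and masses are not known exactly. Their poses are not given: they have to be found in the camera images.
- black_jar: sample jar, black body (48 mm across) with a white ribbed lid (52 mm across, from 42 mm up; it does not come off), 55 mm tall, 0.05 to 0.1 kg, flat bottom; origin at the centre of its underside, z up along the jar. It stands on the desk.
- yellow_jar_a: bystander: same jar but yellow, 53 mm diameter, 55 mm tall; origin at the centre of its underside
- yellow_jar_b: bystander: same yellow jar, 53 mm diameter, 55 mm tall; origin at the centre of its underside
- meter: bystander: yellow hand survey meter lying on the desk, 163 x 66 x 67 mm (x, y, z); origin under its centre
- soil_beaker: bystander: lidded clear beaker with brown soil, 118 mm diameter, 100 mm tall; origin at the centre of its underside
- stand: telescopic stand fixed to the desk: grey 110 x 110 x 12 mm foot, upright outer tube (39 mm black collar, top at 85 mm), steel column sliding in it. Origin at the centre of the foot's underside, on the column's axis; z up, +y towards the side arm, -x towards the orange button. Carries column, arm (flat bar along +y, 16 mm wide, top at 97 mm when down), rest, grip and button.
- rest_top (a point): centre of the flat top of the round black rubber rest, 40 mm diameter without a rim (narrower than the jar), at the end of the side arm: in the stand's frame at (0, 160, 110) mm with the column down; rises with the column; axes as the stand's
- grip (a point): point on the column's axis at the button's mid height: in the stand's frame (0, 0, 158) mm with the column down; rises with it; axes as the stand's. The grip is a grey upright block round it, 30 mm in x, 28 mm in y, from 128 to 187 mm above the desk when down; nothing stands above it. Squeeze it along x, one finger on the button, the other on the plain +x face.
- button_face (a point): centre of the outer face of the orange button, 20 mm wide in y and 36 mm tall, on the grip's -x side; 22 mm from the axis when out, 17 mm when fully in (so 37 mm across button and grip, 32 mm squeezed); axes as the stand's
- column (a joint): height of the column (m): 0 down, first stop 0.036, second stop (end of travel) 0.07. Button out, a catch blocks it at 0.001 and at the first stop. Button in: it slides all the way against about 6 N of weight and friction (jar included). The second stop is rigid and has no catch: let go, the column sinks about 22 mm.
- button (a joint): travel of the orange button into the grip along the stand's +x (m): 0 out, 0.005 fully in; the catch is free from 0.003 on. Sprung: 2.4 N at the start, 8.4 N fully in, so a grip of 20 N or more holds it in.
Mind the look-alikes: they are no part of the job. What is shaped like the black_jar but brown or purple is not meant.

How it is judged (in metres and radians):
On the way, in this order (a step that is already met when the one before it is completed fails the run):
1. the black jar stands on the rest, released, with the column down (horizontal distance between black_jar and rest_top below 0.012 m and z of black_jar in the frame of rest_top between -0.004 and 0.004 m and angle between black_jar's own z axis and vertical below 0.12 rad and contact force between each of the arm, the fingers and black_jar below 0.1 N and value of joint column below 0.008 m), for 0.3 s.
2. the button is squeezed and the column is up at the second stop with the jar on the rest (horizontal distance between black_jar and rest_top below 0.012 m and z of black_jar in the frame of rest_top between -0.004 and 0.004 m and angle between black_jar's own z axis and vertical below 0.12 rad and contact force between each of the arm, the fingers and black_jar below 0.1 N and value of joint column above 0.065 m and value of joint button above 0.003 m), for 0.2 s.
At the end, for the whole second after the job is handed in: The fingers still hold the stand's grip (over 3 N) with the button in by more than 3 mm and the column within 5 mm of the second stop; the black jar stands still on the rest, within 12 mm of its centre and upright within 0.12 rad, untouched by the robot (all of step 2 and contact force between the fingers and stand above 3 N and contact force between black_jar and stand above 0.1 N and linear speed of black_jar below 0.02 m/s); the arm keeps its last pose, push and grip.
It fails at once if a yellow jar is moved by more than 20 mm or tipped (distance of yellow_jar_a from where it was at the start of the episode above 0.02 m or angle between yellow_jar_a's own z axis and vertical above 0.3 rad).
It fails at once if a yellow jar is moved by more than 20 mm or tipped (distance of yellow_jar_b from where it was at the start of the episode above 0.02 m or angle between yellow_jar_b's own z axis and vertical above 0.3 rad).
It fails at once if the survey meter is moved by more than 20 mm or tipped (distance of meter from where it was at the start of the episode above 0.02 m or angle between meter's own z axis and vertical above 0.3 rad).
It fails at once if the soil beaker is moved by more than 20 mm or tipped (distance of soil_beaker from where it was at the start of the episode above 0.02 m or angle between soil_beaker's own z axis and vertical above 0.3 rad).
It also fails if it takes over 53 s, if anything falls off the work surface, if the arm or the gripper's body presses on something with over 40 N, if the wrist force passes 120 N, or if a joint passes its speed limit or range.

## Robot

A 6-joint arm with a two-finger parallel gripper is mounted at the origin on a cart in front of the work surface, level with it; the furniture and walls round the work are solid. World frame = base frame: x ahead of the robot, y to its left, z up, the work surface at z = 0. Lengths are in m, angles in degrees, forces in N, time in s.
With the tool pointing down it reaches from about 0.275 to 0.725 m from the base axis. Payload 15.9 kg.
Tool frame: the origin (TCP) lies midway between the tips of the shut fingers; the grasp point (between the pads) lies 19 mm behind it (arm.grasp_offset is the distance from the TCP to the grasp point, in m); z points along the fingers, y is the line along which they close (so a half turn about z gives the same grasp; the last joint's range is limited). The gripper opens to 85 mm and grips with 20 to 120 N. Pads are 22 mm wide; open, the fingers measure 114 mm over their backs; the gripper's body (76 mm by 85 mm) begins 54 mm behind the grasp point. The pads swing forward as they close: fully open they stand 13 mm farther back than shut.
Start: joints at [64.458, 12.198, -1.971, 75.831, 0, 90], TCP at [0.216, 0.451, 0.195] pointing down, gripper open.
Joint ranges: [-170.91, 170.91], [-42.67, 98.43], [-65.05, 77.54], [-120.47, 116.71], [-90, 82.35], [-180, 180]. Speed limits (degrees/s): [108.29, 108.29, 136.94, 147.25, 180, 180].

## Interface

Orientations are given as a 3x3 rotation matrix whose columns are the frame's x, y, z axes.
In Python, from workcell import arm, imaging, order gives the robot as it stands. The module is installed in compiled form; this text tells all that it offers.
- The arm moves only by the tool arm_command, never from a script. Its argument "plan" is a list of rows, each a list of 7 numbers: the turn, a rotation vector about the tool's x, y, z in shares of 360 degrees (1.0 is 360 degrees), then the shift along the tool's x, y, z in fractions of the full range, 1 being 80 cm, then the closure, from 0 (fully open) to 1 (shut). In form: [[rx, ry, rz, x, y, z, claw], ...]. A call has 1 to 12 rows; each row is the pose to reach, as a shift and turn from the pose commanded when the call began, along the tool's axes at that moment; what a row does not reach only later rows make up. A row lasts 1/12 s, in which the tool goes at most 41.7 mm and 7.16 degrees, less where a joint would pass 70% of its speed; a pose out of reach is approached as far as the arm can. A shift or turn number past 1, either way, is cut back to 1. A call with a gripper value outside its range is refused whole. The fingers move at their own pace and stop on an object; the grip force is fixed at half the most. Time passes only in rows, so rows that repeat a pose let the fingers close. It gives the time, the measured TCP pose, the force, the opening and the grip force at its end, in the units of the state.
- arm.state(): the state, without advancing time (a new reading comes with each control period).
- imaging.grab_frame(name): name is "side" or "top" or "wrist"; returns the picture (480x640x3 uint8, red, green, blue); there is no depth.
- imaging.calibration(name): a dict with "camera_matrix" (3x3 intrinsics, pixels), "distortion" ([k1, k2, p1, p2, k3] as OpenCV has them; the pictures are not rectified), "extrinsics" (4x4, takes a point from camera to world coordinates). Camera axes: x right, y down, z forward; pixel columns grow to the right and rows downward; lengths in m; the calibration is good to about 2 mm. A picture is of the moment at which its call begins: read the wrist's pose just before it. calibration takes no time and is no camera call; for the wrist camera it gives the pose at the moment of the call.
- order.job_done(): hands the job in; it is judged then, once.
The state is a dict: "time_s": time; "joints": joint angles; "dq": joint speeds; "joint_efforts": joint torques, N m; "ee_pos": TCP position; "tcp_rot": TCP orientation; "wrist_force": force on the tool from outside, world axes, zero at the start; "moment": the same for the moment, N m; "gripper_width": finger opening in m; "grasp_force": force on a finger pad.
Only numpy, scipy, OpenCV 4.12 (cv2) and the standard library are available. Lean on these libraries where they do the work, as an engineer would, in place of code of your own. Each camera call takes 0.05 s, during which the arm holds its last target. There are 200 camera calls.

## Working session

There is one attempt and no reset: what is moved stays moved. The work goes in short steps, Python scripts to look and compute and a tool call to move; the robot and the scene stay as the last step left them, time stands still between calls to the robot, and variables do not carry over. Pictures are saved under pics/ and viewed, at most 10 in all, crops included, and the job is handed in when it is done.

Besides the shell and the picture viewer there is one more tool, called after ">>>" in YAML: its name, and indented under it one key for each argument. arm_command: Moves the arm, as the interface text tells. Its arguments: {"type":"object","properties":{"plan":{"type":"array","items":{"type":"array","items":{"type":"number"}}}},"required":["plan"]}

```bash
mkdir -p pics; python3 - <<'E'
from workcell import arm, imaging
import cv2, numpy as np
for n in("side","top"):
    im=imaging.grab_frame(n); np.save(f"pics/{n}0.npy",im); cv2.imwrite(f"pics/{n}0.png",im[...,::-1])
    c=imaging.calibration(n); print(n,np.round(c["camera_matrix"],1).tolist(),c["distortion"],np.round(c["extrinsics"],3).tolist())
s=arm.state(); print(s, arm.grasp_offset)
E
```

```text
side [[434.0, 0.0, 315.2], [0.0, 434.0, 241.0], [0.0, 0.0, 1.0]] [-0.09558287  0.          0.          0.          0.        ] [[-0.998, 0.007, -0.06, 0.573], [0.058, 0.43, -0.901, 0.92], [0.019, -0.903, -0.43, 0.558], [0.0, 0.0, 0.0, 1.0]]
top [[609.8, 0.0, 319.7], [0.0, 609.8, 242.8], [0.0, 0.0, 1.0]] [-0.17103821  0.          0.          0.          0.        ] [[-0.01, -0.988, 0.153, 0.254], [-1.0, 0.01, 0.0, 0.036], [-0.002, -0.153, -0.988, 1.784], [0.0, 0.0, 0.0, 1.0]]
{'time_s': 0.1, 'joints': array([ 6.44580607e+01,  1.22239070e+01, -2.00491485e+00,  7.58290403e+01,
       -1.89364392e-04,  8.99977613e+01]), 'dq': array([-0.02702954,  0.02573525,  0.0512733 ,  0.05718636, -0.00225228,
        0.08089257]), 'joint_efforts': array([-1.04068487e-03, -6.87250257e+01,  4.87806845e+01,  1.23046976e-02,
       -9.43760210e-05, -9.00030301e-06]), 'ee_pos': array([0.21544427, 0.45083603, 0.19404701]), 'tcp_rot': array([[-9.02286765e-01,  4.31136181e-01, -4.32451381e-04],
       [ 4.31136398e-01,  9.02286304e-01, -9.12613107e-04],
       [-3.26557204e-06, -1.00988426e-03, -9.99999490e-01]]), 'wrist_force': array([-0.00636615,  0.21598207,  0.33901222]), 'moment': array([ 0.00094418,  0.0178435 , -0.0148758 ]), 'grasp_force': 0.0, 'gripper_width': 0.08526582264141803} 0.0187
```

View pics/top0.png

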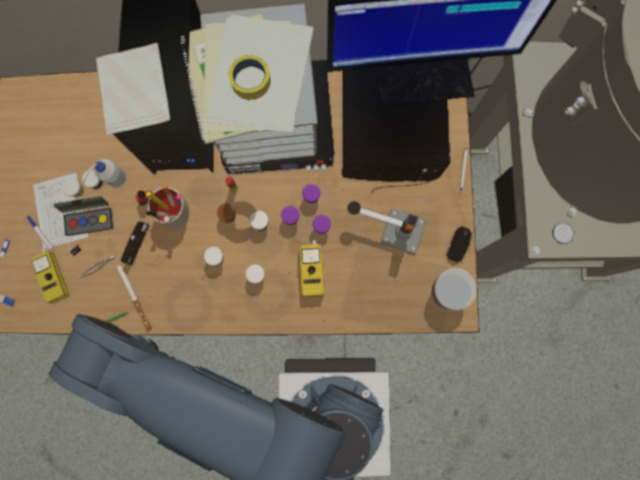

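View pics/side0.png

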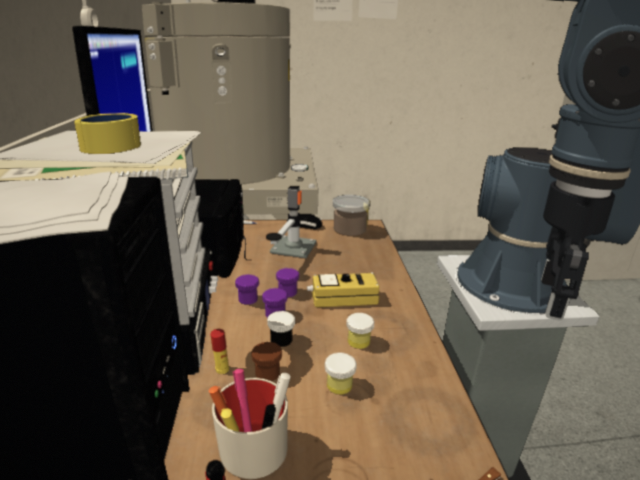

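The top view shows white lids at (259,220), (213,257) and (255,274), purple jars at (289,215), (311,193) and (321,224), and a brown jar at (227,213). The rest is at (354,208) and the stand at (403,231). In the side view, the only jar with a black body and white lid is at (281,328); it should be the top view's (259,220). The other two white lids sit on yellow bodies. Next I'll measure, and confirm this in an enlarged crop.

```bash
cat > h.py <<'E'
import cv2, numpy as np
from workcell import arm, imaging
def ray(n,uv,c=None):
    c=c or imaging.calibration(n); T=np.array(c["extrinsics"])
    p=cv2.undistortPoints(np.array([[uv]],float),np.array(c["camera_matrix"]),np.array(c["distortion"]))[0,0]
    d=T[:3,:3]@[p[0],p[1],1]; return T[:3,3],d/np.linalg.norm(d)
def plane(r,z): return r[0]+r[1]*(z-r[0][2])/r[1][2]
def tri(rs):
    A=sum(np.eye(3)-np.outer(d,d) for o,d in rs); b=sum((np.eye(3)-np.outer(d,d))@o for o,d in rs)
    x=np.linalg.solve(A,b); return x,[np.linalg.norm(np.cross(x-o,d)) for o,d in rs]
def pix(n,X,c=None):
    c=c or imaging.calibration(n); T=np.linalg.inv(np.array(c["extrinsics"]))
    return cv2.projectPoints(np.array(X,float).reshape(-1,1,3),cv2.Rodrigues(T[:3,:3])[0],T[:3,3],np.array(c["camera_matrix"]),np.array(c["distortion"]))[0][:,0]
def blobs(m,amin=15):
    n,l,s,c=cv2.connectedComponentsWithStats(m.astype(np.uint8))
    return [(np.round(c[i],1).tolist(),s[i].tolist()) for i in range(1,n) if s[i,4]>=amin]
E
python3 - <<'E'
from h import *
t=np.load("pics/top0.npy");s=np.load("pics/side0.npy")
def white(im): 
    h=cv2.cvtColor(im,cv2.COLOR_RGB2HSV); return (h[...,1]<60)&(h[...,2]>130)
def orange(im):
    h=cv2.cvtColor(im,cv2.COLOR_RGB2HSV); return (h[...,0]<14)&(h[...,1]>180)&(h[...,2]>110)
for n,im,(x0,y0,x1,y1) in(("top",t,(195,175,450,300)),("side",s,(230,170,400,410))):
    for f in(white,orange):
        m=f(im);k=np.zeros_like(m);k[y0:y1,x0:x1]=m[y0:y1,x0:x1]; print(n,f.__name__,blobs(k))
for p in((259,220),(213,257),(255,274)):
    X=plane(ray("top",p),.055); print(p,X.round(3),pix("side",X).round(0))
for p in((354,208),):
    X=plane(ray("top",p),.110); print("rest",X.round(3),pix("side",X).round(0))
a=cv2.resize(t[180:280,190:450],None,fx=3,fy=3,interpolation=3)
b=cv2.resize(s[175:355,225:385],None,fx=3,fy=3,interpolation=3)[:, :480]
c=np.zeros((600,800,3),np.uint8); a=cv2.resize(a,(640,246)); b=cv2.resize(b,(310,349)); c[:246,:640]=a; c[250:599,:310]=b
d=cv2.resize(s[180:262,260:325],None,fx=5,fy=4.2,interpolation=3);c[250:250+d.shape[0],320:320+d.shape[1]]=d
cv2.imwrite("pics/crop1.png",c[...,::-1])
E
```

```text
top white [([382.4, 216.5], [360, 208, 43, 18, 335]), ([258.8, 219.6], [250, 211, 19, 18, 275]), ([401.9, 213.5], [398, 211, 8, 6, 19]), ([421.1, 220.8], [419, 218, 5, 7, 27]), ([417.0, 232.6], [414, 229, 7, 9, 34]), ([386.1, 238.3], [384, 237, 5, 4, 16]), ([313.9, 241.5], [312, 240, 5, 4, 15]), ([412.4, 245.3], [408, 240, 10, 12, 52]), ([212.9, 255.7], [204, 247, 19, 19, 290]), ([310.2, 255.4], [302, 249, 17, 14, 217]), ([254.8, 273.4], [246, 264, 19, 20, 295]), ([443.1, 285.4], [435, 269, 15, 31, 374])]
top orange [([228.8, 180.2], [227, 178, 5, 6, 16]), ([408.9, 227.0], [406, 225, 7, 5, 22])]
side white [([347.2, 192.2], [242, 170, 158, 70, 4895]), ([276.6, 201.7], [266, 196, 22, 12, 223]), ([260.5, 215.7], [246, 213, 30, 6, 152]), ([289.1, 232.7], [278, 219, 21, 26, 286]), ([247.4, 221.9], [244, 220, 9, 4, 27]), ([307.5, 222.9], [301, 221, 14, 5, 35]), ([307.8, 240.0], [304, 239, 9, 3, 20]), ([273.9, 245.7], [270, 242, 8, 9, 36]), ([328.2, 279.4], [320, 274, 18, 11, 162]), ([309.7, 287.7], [307, 285, 6, 6, 27]), ([280.7, 320.7], [267, 311, 28, 21, 473]), ([359.9, 322.7], [347, 313, 27, 21, 454]), ([340.2, 365.2], [325, 353, 31, 26, 645]), ([280.9, 389.5], [274, 373, 16, 37, 336])]
side orange [([299.0, 197.2], [298, 192, 3, 12, 32]), ([259.1, 394.2], [246, 381, 29, 29, 668]), ([234.3, 399.0], [230, 386, 10, 24, 135])]
(259, 220) [0.591 0.211 0.055] [[281. 317.]]
(213, 257) [0.484 0.344 0.055] [[342. 361.]]
(255, 274) [0.434 0.222 0.055] [[360. 319.]]
rest [ 0.611 -0.061  0.11 ] [[273. 234.]]
```

View pics/crop1.png

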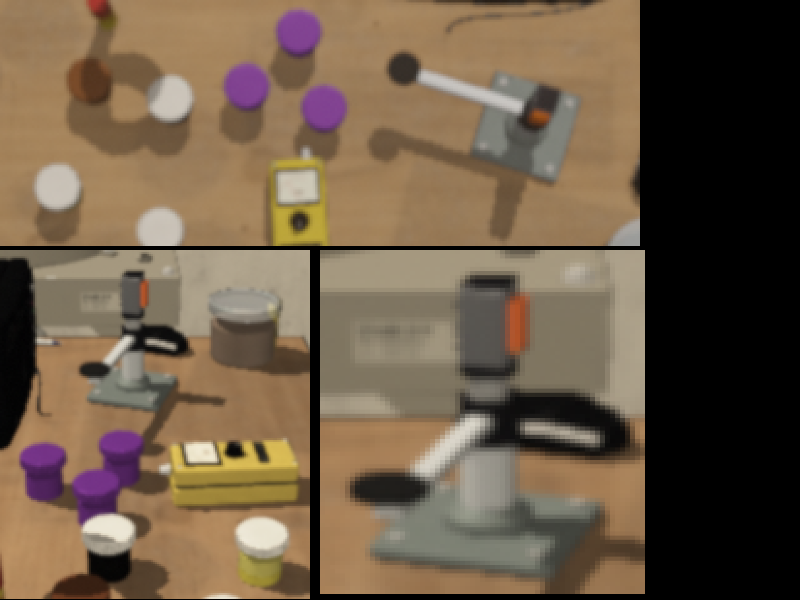

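The crop confirms it: only the jar at side (281,328) / top (259,220) has a black body and white lid, and its lid at 55 mm height agrees in both views. The purple and brown jars are look-alikes. In the side view, the orange button faces the robot's side. Next I'll compute the move to above the jar.

```bash
cat >> h.py <<'E'
from scipy.spatial.transform import Rotation as Ro
def goal(p,yaw,st=None):
    "row numbers to bring the TCP to p, tool down, closing line at yaw degrees"
    st=st or arm.state(); R=st["tcp_rot"]; a=np.radians(yaw)
    y=np.array([np.cos(a),np.sin(a),0]);z=np.array([0,0,-1.]);T=np.c_[np.cross(y,z),y,z]
    return np.r_[Ro.from_matrix(R.T@T).as_rotvec(degrees=True),R.T@(np.array(p)-st["ee_pos"])].round(4)
E
python3 - <<'E'
from h import *
print(tri([ray("top",(258.8,219.8)),ray("side",(280.7,318))]))
print(goal([.56,.2,.21],20))
c=imaging.calibration("wrist");R=arm.state()["tcp_rot"];T=c["extrinsics"]
print("cam in tool",R.T@(T[:3,3]-arm.state()["ee_pos"]),(R.T@T[:3,:3]).round(2).tolist(),c["camera_matrix"][0])
b,e=tri([ray("top",(408.9,227)),ray("side",(299,197.5))]);print("button",b,e)
r,e=tri([ray("top",(354,208)),ray("side",(274,236.7))]);print("rest",r,e)
for p in((227,213),(289,215),(321,224)): print(plane(ray("top",p),.055).round(3))
E
```

```text
(array([0.59105069, 0.21218314, 0.05299553]), [np.float64(0.0005195285499524937), np.float64(0.0005195285499524255)])
[-5.49000e-02  2.26000e-02  4.44603e+01 -4.19000e-01 -7.78000e-02
 -1.59000e-02]
cam in tool [ 0.06915601 -0.00065991 -0.18014175] [[-0.0, -0.96, -0.27], [1.0, -0.0, 0.0], [-0.0, -0.27, 0.96]] [429.72529309   0.         312.61465038]
button [ 0.54625122 -0.20691522  0.1539423 ] [np.float64(0.0016506417025666312), np.float64(0.0016506417025666847)]
rest [ 0.61139217 -0.06102675  0.10343086] [np.float64(0.001397887635246827), np.float64(0.0013978876352469926)]
[0.612 0.305 0.055]
[0.604 0.124 0.055]
[0.577 0.032 0.055]
```

The rows are not in the units I measure in: shifts go in shares of 80 cm and turns go in shares of 360 degrees. I convert before sending: -0.419 m / 0.8 = -0.5238, -0.078 m / 0.8 = -0.0975, 44.5 degrees / 360 = 0.1236.

>>> arm_command:
  plan:
    - [0,0,0.1236,-0.5238,-0.0975,-0.02,0]
    - [0,0,0.1236,-0.5238,-0.0975,-0.02,0]
    - [0,0,0.1236,-0.5238,-0.0975,-0.02,0]
    - [0,0,0.1236,-0.5238,-0.0975,-0.02,0]
    - [0,0,0.1236,-0.5238,-0.0975,-0.02,0]
    - [0,0,0.1236,-0.5238,-0.0975,-0.02,0]
    - [0,0,0.1236,-0.5238,-0.0975,-0.02,0]
    - [0,0,0.1236,-0.5238,-0.0975,-0.02,0]
    - [0,0,0.1236,-0.5238,-0.0975,-0.02,0]
    - [0,0,0.1236,-0.5238,-0.0975,-0.02,0]
    - [0,0,0.1236,-0.5238,-0.0975,-0.02,0]
    - [0,0,0.1236,-0.5238,-0.0975,-0.02,0]

```text
time_s: 1.1
ee_pos: [0.5618, 0.1978, 0.2094]
tcp_rot: [[-0.338, 0.941, -0.001], [0.941, 0.338, -0.001], [-0.0, -0.001, -1.0]]
wrist_force: [-0.0, 0.1, 0.3]
gripper_width: 0.0853
grasp_force: 0.0
```

```bash
python3 - <<'E'
from h import *
c=imaging.calibration("wrist"); im=imaging.grab_frame("wrist"); np.save("pics/w1.npy",im); np.save("pics/w1T.npy",c["extrinsics"])
cv2.imwrite("pics/w1.png",im[...,::-1]); s=arm.state(); print(s["ee_pos"],s["joints"].round(1),s["dq"].round(2))
print(pix("wrist",[.591,.212,.055],c))
h=cv2.cvtColor(im,cv2.COLOR_RGB2HSV); print(blobs((h[...,1]<60)&(h[...,2]>130),1500))
E
```

```text
[0.5604907  0.19914906 0.2096569 ] [19.6 23.9 16.4 82.5  0.  89.7] [ 2.49 -1.65 -1.78 -0.19  0.36  0.7 ]
[[353.85884249 208.53269575]]
[([165.8, 124.8], [129, 88, 75, 75, 4330]), ([354.5, 207.2], [321, 173, 68, 68, 3554]), ([610.1, 338.0], [559, 221, 81, 187, 7793])]
```

View pics/w1.png

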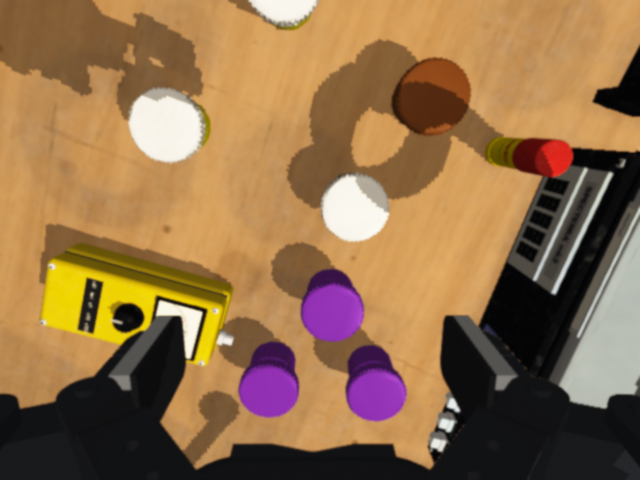

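The wrist view puts the target jar's lid at about (355,207), right where I predicted, with the brown jar at (432,95) and a purple one at (332,305). The fingers close along image x, clear of both.

```bash
python3 - <<'E'
from h import *
c=imaging.calibration("wrist"); c["extrinsics"]=np.load("pics/w1T.npy")
w=ray("wrist",(355,207),c); print(plane(w,.055), tri([w,ray("top",(258.8,219.8)),ray("side",(280.7,318))]))
X,_=tri([w,ray("top",(258.8,219.8))]); print(X)
P=plane(w,.055); print(goal([P[0],P[1],.006],20))
E
```

```text
[0.59140099 0.21344742 0.055     ] (array([0.59125629, 0.21263631, 0.05316295]), [np.float64(0.0006927409208702302), np.float64(0.0005899708434656693), np.float64(0.0007235577872774107)])
[0.59236088 0.21255278 0.04894329]
[-0.0746 -0.0062 -0.1664  0.0029  0.0342  0.2036]
```

Converted, 0.203 m / 0.8 = 0.2538, 0.2 m / 0.8 = 0.25.

>>> arm_command:
  plan:
    - [0,0,0,0.0038,0.0425,0.0375,0]
    - [0,0,0,0.0038,0.0425,0.075,0]
    - [0,0,0,0.0038,0.0425,0.1125,0]
    - [0,0,0,0.0038,0.0425,0.15,0]
    - [0,0,0,0.0038,0.0425,0.1875,0]
    - [0,0,0,0.0038,0.0425,0.2125,0]
    - [0,0,0,0.0038,0.0425,0.2375,0]
    - [0,0,0,0.0038,0.0425,0.25,0]
    - [0,0,0,0.0038,0.0425,0.2538,0]
    - [0,0,0,0.0038,0.0425,0.2538,0]
    - [0,0,0,0.0038,0.0425,0.2538,0.3]
    - [0,0,0,0.0038,0.0425,0.2538,1]

```text
time_s: 2.15
ee_pos: [0.5917, 0.215, 0.009]
tcp_rot: [[-0.342, 0.94, 0.002], [0.94, 0.342, 0.001], [0.0, 0.002, -1.0]]
wrist_force: [0.6, -0.1, -0.1]
gripper_width: 0.0641
grasp_force: 0.0
```

>>> arm_command:
  plan:
    - [0,0,0,0,0,0,1]
    - [0,0,0,0,0,0,1]
    - [0,0,0,0,0,0,1]
    - [0,0,0,0,0,0,1]
    - [0,0,0,0,0,0,1]
    - [0,0,0,0,0,0,1]
    - [0,0,0,0,0,0,1]
    - [0,0,0,0,0,0,1]

```text
time_s: 2.82
ee_pos: [0.5915, 0.2148, 0.0091]
tcp_rot: [[-0.341, 0.94, 0.002], [0.94, 0.341, 0.001], [0.0, 0.002, -1.0]]
wrist_force: [-4.8, -0.3, 12.7]
gripper_width: 0.0482
grasp_force: 59.7
```

Converted, -0.25 m / 0.8 = -0.3125, -0.03 m / 0.8 = -0.0375, -48 degrees / 360 = -0.1333.

>>> arm_command:
  plan:
    - [0,0,0,0,0,-0.0188,1]
    - [0,0,0,0,0,-0.05,1]
    - [0,0,0,0,0,-0.0875,1]
    - [0,0,0,0,0,-0.125,1]
    - [0,0,-0.0167,0,0,-0.1625,1]
    - [0,0,-0.0333,0,0,-0.2,1]
    - [0,0,-0.05,0,0,-0.225,1]
    - [0,0,-0.0667,0,0,-0.25,1]
    - [0,0,-0.0833,-0.0375,0,-0.275,1]
    - [0,0,-0.1,-0.075,0,-0.3,1]
    - [0,0,-0.1167,-0.1125,0,-0.3125,1]
    - [0,0,-0.1333,-0.15,0,-0.3125,1]

```text
time_s: 3.82
ee_pos: [0.633, 0.1007, 0.2609]
tcp_rot: [[-0.929, 0.37, 0.004], [0.37, 0.929, 0.001], [-0.004, 0.002, -1.0]]
wrist_force: [0.6, 0.3, -0.8]
gripper_width: 0.0483
grasp_force: 61.9
```

```bash
python3 - <<'E'
from h import *
s=arm.state();print(s["joints"].round(1),s["ee_pos"],s["gripper_width"],s["grasp_force"],s["wrist_force"])
print(goal([.60,-.02,.26],155,s))
E
```

```text
[ 9.  31.1 35.1 93.7 -0.  30.8] [0.63300827 0.10065358 0.26086047] 0.048251404620329195 61.93847179412842 [ 0.60947516  0.27019692 -0.82999719]
[-6.53000e-02  2.79800e-01 -8.67236e+01 -1.40000e-02 -1.24300e-01
  6.00000e-04]
```

Converted, -0.12 m / 0.8 = -0.15, -0.11 m / 0.8 = -0.1375, -84 degrees / 360 = -0.2333.

>>> arm_command:
  plan:
    - [0,0,-0.0194,-0.0013,-0.0125,0,1]
    - [0,0,-0.0389,-0.0025,-0.025,0,1]
    - [0,0,-0.0583,-0.005,-0.0375,0,1]
    - [0,0,-0.0778,-0.0075,-0.05,0,1]
    - [0,0,-0.0972,-0.0088,-0.0625,0,1]
    - [0,0,-0.1167,-0.01,-0.075,0,1]
    - [0,0,-0.1361,-0.0113,-0.0875,0,1]
    - [0,0,-0.1556,-0.0125,-0.1,0,1]
    - [0,0,-0.175,-0.0138,-0.1125,0,1]
    - [0,0,-0.1944,-0.015,-0.125,0,1]
    - [0,0,-0.2139,-0.0163,-0.1375,0,1]
    - [0,0,-0.2333,-0.0175,-0.15,0,1]

```text
time_s: 4.82
ee_pos: [0.5997, -0.0153, 0.2581]
tcp_rot: [[-0.465, -0.885, 0.001], [-0.885, 0.465, 0.0], [-0.0, -0.001, -1.0]]
wrist_force: [-0.3, -0.5, -0.7]
gripper_width: 0.0481
grasp_force: 61.9
```

Converted, -2 degrees / 360 = -0.0056.

>>> arm_command:
  plan:
    - [0,0,-0.0056,0,0,0,1]
    - [0,0,-0.0056,0,0,0,1]
    - [0,0,-0.0056,0,0,0,1]

```text
time_s: 5.07
ee_pos: [0.5999, -0.0148, 0.2579]
tcp_rot: [[-0.441, -0.898, 0.001], [-0.898, 0.441, 0.0], [-0.0, -0.001, -1.0]]
wrist_force: [-0.5, 1.0, -0.8]
gripper_width: 0.0484
grasp_force: 61.9
```

```bash
python3 - <<'E'
from h import *
c=imaging.calibration("wrist"); im=imaging.grab_frame("wrist"); np.save("pics/w2.npy",im); np.save("pics/w2T.npy",c["extrinsics"])
cv2.imwrite("pics/w2.png",im[...,::-1]); s=arm.state(); print(s["ee_pos"],s["joints"].round(1),s["dq"].round(2))
print(pix("wrist",[.611,-.061,.11],c))
E
```

```text
[ 0.59989156 -0.01463675  0.25783073] [ -1.4  25.2  25.3  90.    0.  -65.2] [ 0.29  0.12 -0.01 -0.09 -0.01 -0.35]
[[273.1253967  168.66057452]]
```

View pics/w2.png

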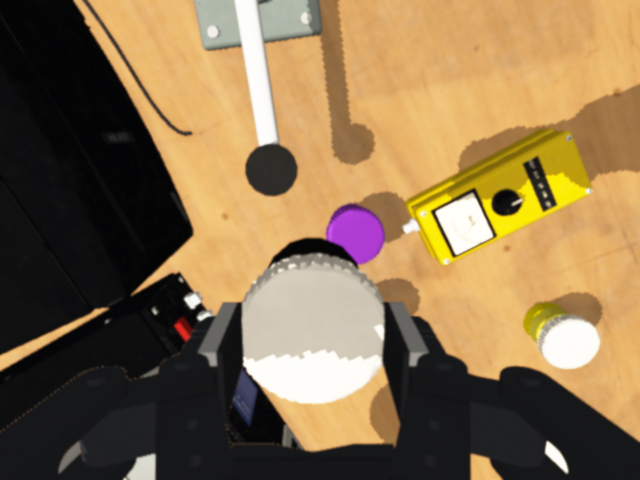

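The wrist view shows the rest at about (271,169), with the white side arm running up to the foot at the top. The jar is held upright, its lid centred near (314,328).

```bash
python3 - <<'E'
from h import *
im=np.load("pics/w2.npy"); c=imaging.calibration("wrist"); c["extrinsics"]=np.load("pics/w2T.npy")
h=cv2.cvtColor(im,cv2.COLOR_RGB2HSV)
m=(h[...,2]<75); k=np.zeros(m.shape,np.uint8); k[135:205,235:310]=m[135:205,235:310]
cs=max(cv2.findContours(k,0,1)[0],key=cv2.contourArea); e=cv2.fitEllipse(cs); print("rest ell",e,cv2.boundingRect(cs))
w=ray("wrist",e[0],c); P=plane(w,.11); print("rest",P)
print("size", np.linalg.norm(plane(ray("wrist",(e[0][0]-e[1][0]/2,e[0][1]),c),.11)-plane(ray("wrist",(e[0][0]+e[1][0]/2,e[0][1]),c),.11)))
print("tri w/top",tri([w,ray("top",(354,208))]),"all",tri([w,ray("top",(354,208)),ray("side",(274,236))]))
b=(h[...,1]<50)&(h[...,2]>140); cen=[]
for v in range(10,135,4):
    u=np.where(b[v,225:300])[0]; u=225+u; u=u[(abs(u-(246+v*.17))<18)]
    if len(u)>4: cen.append(plane(ray("wrist",(u.mean(),v),c),.097)[:2])
cen=np.array(cen); d=cv2.fitLine(cen.astype(np.float32),cv2.DIST_HUBER,0,.01,.01).ravel(); print("bar",d,"yaw",np.degrees(np.arctan2(-d[1],-d[0]))%180)
# lid in hand
m=((h[...,1]<60)&(h[...,2]>90)); k[:]=0; k[250:408,235:392]=m[250:408,235:392]
k=cv2.morphologyEx(k,cv2.MORPH_OPEN,np.ones((9,9),np.uint8)); cs=max(cv2.findContours(k,0,1)[0],key=cv2.contourArea); e=cv2.minEnclosingCircle(cs); print("lid",e,cv2.boundingRect(cs))
L=plane(ray("wrist",e[0],c),.2579+.055-.0091); print("lid",L, "size mm",2*e[1]/430*np.linalg.norm(L-c["extrinsics"][:3,3])*1000)
E
```

```text
rest ell ((270.9840393066406, 169.30657958984375), (48.473323822021484, 49.503971099853516), 153.39999389648438) (247, 145, 49, 50)
rest [ 0.61267443 -0.06128409  0.11      ]
size 0.036561061095341164
tri w/top (array([ 0.61352454, -0.0610434 ,  0.10145198]), [np.float64(0.0003434153356479925), np.float64(0.0003434153356479725)]) all (array([ 0.61188063, -0.06100085,  0.10534063]), [np.float64(0.001398260798575708), np.float64(0.000519031705441367), np.float64(0.001915992964111769)])
bar [ 0.32451057  0.9458821   0.5904657  -0.12776963] yaw 71.06408
lid ((311.9239501953125, 329.8592224121094), 77.95037841796875) (241, 254, 144, 149)
lid [ 0.59984968 -0.01674565  0.3038    ] size mm 54.69029965710227
```

```bash
python3 - <<'E'
from h import *
print(goal([.6127,-.0612,.135],161), goal([.6127,-.0612,.121],161))
E
```

```text
[-0.022   0.0134 -7.1523  0.0362 -0.032   0.1228] [-0.022   0.0134 -7.1523  0.0362 -0.032   0.1368]
```

Converted, 0.133 m / 0.8 = 0.1663, 0.105 m / 0.8 = 0.1313, -7 degrees / 360 = -0.0194.

>>> arm_command:
  plan:
    - [0,0,-0.0083,0.025,-0.025,0,1]
    - [0,0,-0.0194,0.045,-0.04,0.0125,1]
    - [0,0,-0.0194,0.045,-0.04,0.0375,1]
    - [0,0,-0.0194,0.045,-0.04,0.0625,1]
    - [0,0,-0.0194,0.045,-0.04,0.0875,1]
    - [0,0,-0.0194,0.045,-0.04,0.1125,1]
    - [0,0,-0.0194,0.045,-0.04,0.1313,1]
    - [0,0,-0.0194,0.045,-0.04,0.1438,1]
    - [0,0,-0.0194,0.045,-0.04,0.1525,1]
    - [0,0,-0.0194,0.045,-0.04,0.1588,1]
    - [0,0,-0.0194,0.045,-0.04,0.1638,1]
    - [0,0,-0.0194,0.045,-0.04,0.1663,1]

```text
time_s: 6.12
ee_pos: [0.613, -0.0611, 0.1246]
tcp_rot: [[-0.326, -0.945, 0.0], [-0.945, 0.326, -0.0], [-0.0, -0.0, -1.0]]
wrist_force: [-0.4, 0.3, -0.6]
gripper_width: 0.0485
grasp_force: 62.1
```

```bash
python3 - <<'E'
from h import *
im=imaging.grab_frame("side"); s=arm.state(); print(s["ee_pos"],s["wrist_force"],s["joints"].round(1)); print(goal([.6127,-.0612,.119],161))
cv2.imwrite("pics/s2.png",cv2.resize(im[160:280,220:380],None,fx=4,fy=4,interpolation=3)[...,::-1])
E
```

```text
[ 0.61291357 -0.06114032  0.12442056] [-0.05891237  0.07019245 -1.06885133] [ -5.7  27.1   9.   71.8   0.  -76.6]
[-0.0103  0.0047 -0.052   0.0001  0.0002  0.0054]
```

View pics/s2.png

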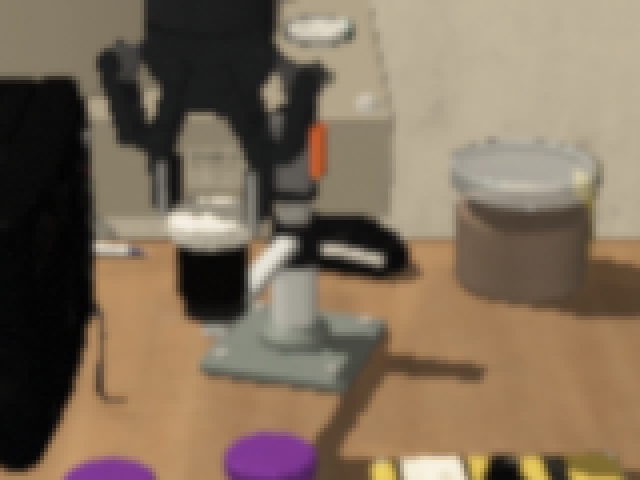

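```bash
python3 - <<'E'
from h import *
for z in (.1,.11,.1153,.1244,.143,.157,.170): print(z,((pix("side",[.6127,-.0612,z])-[220,160])*4).round(0))
print(((pix("side",[.6127,-.0612+.024,.1153])-[220,160])*4).round(0),((pix("side",[.6127+.026,-.0612,.157])-[220,160])*4).round(0))
E
```

```text
0.1 [[212. 311.]]
0.11 [[211. 297.]]
0.1153 [[211. 289.]]
0.1244 [[211. 275.]]
0.143 [[210. 248.]]
0.157 [[210. 226.]]
0.17 [[209. 206.]]
[[210. 305.]] [[167. 227.]]
```

```bash
python3 - <<'E'
from h import *
im=imaging.grab_frame("side"); cv2.imwrite("pics/s3.png",cv2.resize(im[195:255,245:305],None,fx=10,fy=10,interpolation=0)[...,::-1])
c=imaging.calibration("wrist"); w=imaging.grab_frame("wrist"); cv2.imwrite("pics/w3.png",w[...,::-1])
E
```

```text
(no output)
```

View pics/s3.png

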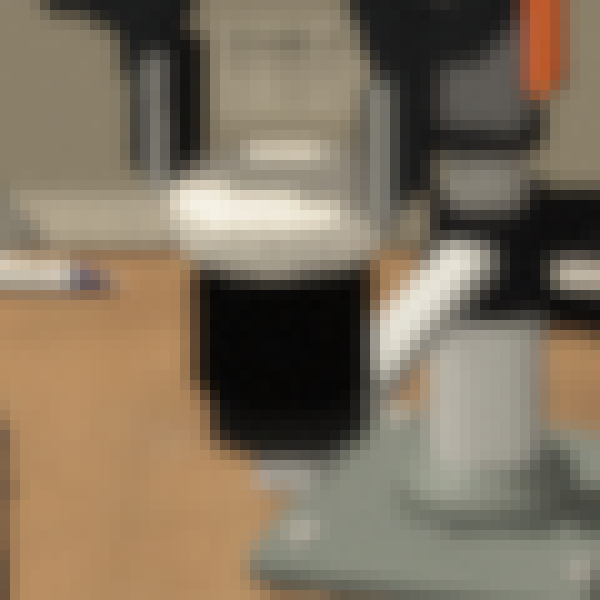

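```bash
python3 - <<'E'
from h import *
for z in(.194,.208,.22): print(pix("side",[.2154,.4508,z]).round(0), pix("side",[.2154+.43*.05,.4508+.9*.05,z]).round(0))
E
```

```text
[[541. 328.]] [[543. 349.]]
[[544. 320.]] [[546. 341.]]
[[546. 313.]] [[548. 333.]]
```

View pics/w3.png

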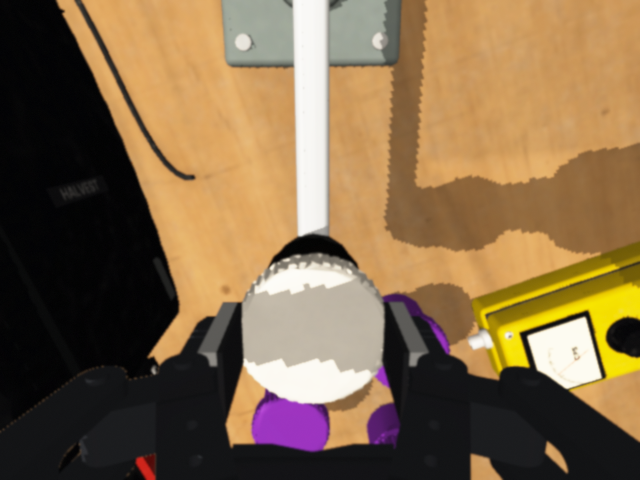

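In the wrist view the jar is directly over the rest, whose rim shows at (315,245) in line with the arm bar. The side crop shows the jar just above the rest, with the fingertips ending higher on the lid than I expected, so I'll allow for that when gripping the stand. Now lowering to contact.

Converted, 0.004 m / 0.8 = 0.005, 0.003 m / 0.8 = 0.0038.

>>> arm_command:
  plan:
    - [0,0,0,0,0,0.0013,1]
    - [0,0,0,0,0,0.0025,1]
    - [0,0,0,0,0,0.0038,1]
    - [0,0,0,0,0,0.005,1]
    - [0,0,0,0,0,0.005,1]
    - [0,0,0,0,0,0.005,1]

```text
time_s: 6.77
ee_pos: [0.6127, -0.0612, 0.1205]
tcp_rot: [[-0.326, -0.945, -0.0], [-0.945, 0.326, -0.0], [0.0, 0.0, -1.0]]
wrist_force: [-0.3, -0.3, 0.6]
gripper_width: 0.0483
grasp_force: 62.1
```

Converted, 0.001 m / 0.8 = 0.0013, 0.0005 m / 0.8 = 0.0006.

>>> arm_command:
  plan:
    - [0,0,0,0,0,0.0006,1]
    - [0,0,0,0,0,0.0013,1]
    - [0,0,0,0,0,0.0013,1]

```text
time_s: 7.02
ee_pos: [0.6127, -0.0612, 0.1194]
tcp_rot: [[-0.326, -0.945, -0.0], [-0.945, 0.326, 0.0], [0.0, 0.0, -1.0]]
wrist_force: [-0.5, 0.1, -1.0]
gripper_width: 0.0484
grasp_force: 62.1
```

Converted, 0.0015 m / 0.8 = 0.0019, 0.001 m / 0.8 = 0.0013.

>>> arm_command:
  plan:
    - [0,0,0,0,0,0.0006,1]
    - [0,0,0,0,0,0.0013,1]
    - [0,0,0,0,0,0.0019,1]
    - [0,0,0,0,0,0.0019,1]

```text
time_s: 7.35
ee_pos: [0.613, -0.0611, 0.119]
tcp_rot: [[-0.326, -0.945, 0.001], [-0.945, 0.326, 0.0], [-0.0, -0.001, -1.0]]
wrist_force: [-4.9, 1.5, 13.0]
gripper_width: 0.0481
grasp_force: 63.4
```

Contact came at TCP 0.119, as predicted. Backing off slightly and releasing.

Converted, -0.001 m / 0.8 = -0.0013.

>>> arm_command:
  plan:
    - [0,0,0,0,0,-0.0013,1]
    - [0,0,0,0,0,-0.0013,1]
    - [0,0,0,0,0,-0.0013,0.35]
    - [0,0,0,0,0,-0.0013,0.3]
    - [0,0,0,0,0,-0.0013,0.2]
    - [0,0,0,0,0,-0.0013,0]
    - [0,0,0,0,0,-0.0013,0]
    - [0,0,0,0,0,-0.0013,0]
    - [0,0,0,0,0,-0.0013,0]
    - [0,0,0,0,0,-0.0013,0]

```text
time_s: 8.18
ee_pos: [0.6128, -0.0612, 0.119]
tcp_rot: [[-0.326, -0.945, -0.0], [-0.945, 0.326, -0.0], [0.0, 0.0, -1.0]]
wrist_force: [0.8, 0.3, -0.6]
gripper_width: 0.0856
grasp_force: 0.0
```

Converted, -0.14 m / 0.8 = -0.175, -0.13 m / 0.8 = -0.1625.

>>> arm_command:
  plan:
    - [0,0,0,0,0,-0.0125,0]
    - [0,0,0,0,0,-0.025,0]
    - [0,0,0,0,0,-0.05,0]
    - [0,0,0,0,0,-0.0875,0]
    - [0,0,0,0,0,-0.125,0]
    - [0,0,0,0,0,-0.1625,0]
    - [0,0,0,0,0,-0.175,0]
    - [0,0,0,0,0,-0.175,0]
    - [0,0,0,0,0,-0.175,0]

```text
time_s: 8.93
ee_pos: [0.6132, -0.0612, 0.2599]
tcp_rot: [[-0.326, -0.945, 0.002], [-0.945, 0.326, -0.0], [-0.0, -0.002, -1.0]]
wrist_force: [-0.7, -0.6, -0.4]
gripper_width: 0.0853
grasp_force: 0.0
```

```bash
python3 - <<'E'
from h import *
c=imaging.calibration("wrist"); w=imaging.grab_frame("wrist"); np.save("pics/w4.npy",w);np.save("pics/w4T.npy",c["extrinsics"])
t=imaging.grab_frame("top");s=imaging.grab_frame("side"); np.save("pics/t4.npy",t)
o=np.zeros((600,800,3),np.uint8); o[:360,:480]=cv2.resize(w,(480,360)); 
a=cv2.resize(s[170:250,240:330],(315,280),interpolation=3);o[:280,485:800]=a
a=cv2.resize(t[185:265,330:450],(360,240),interpolation=3);o[360:,:360]=a
cv2.imwrite("pics/c4.png",o[...,::-1]); print(arm.state()["ee_pos"])
E
```

```text
[ 0.61228369 -0.06110261  0.25809917]
```

View pics/c4.png

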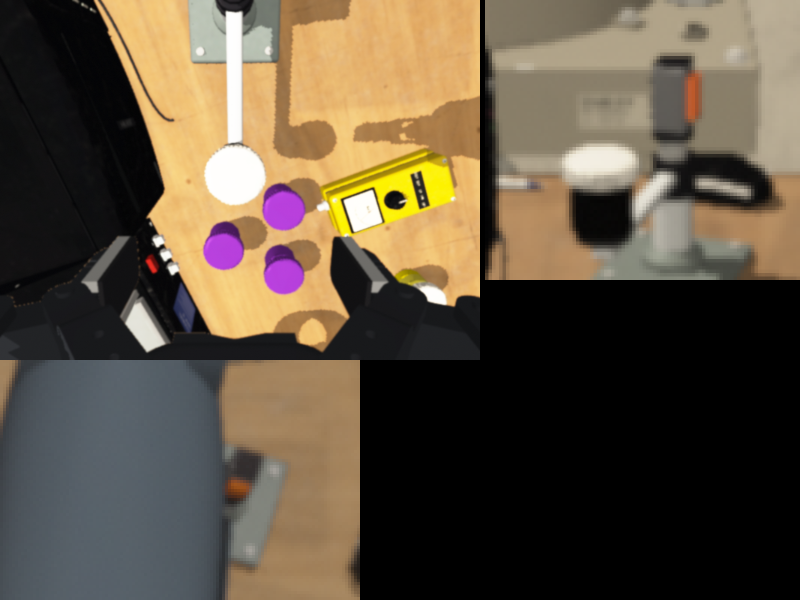

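The jar now stands upright on the rest, with the lid at about (313,232) in the full wrist frame. Next I'll measure its offset and move partway along the bar to see the grip.

Converted, 0.075 m / 0.8 = 0.0938, 0.07 m / 0.8 = 0.0875.

>>> arm_command:
  plan:
    - [0,0,0,0.0375,0,-0.025,0]
    - [0,0,0,0.075,0,-0.05,0]
    - [0,0,0,0.0875,0,-0.0625,0]
    - [0,0,0,0.0938,0,-0.0625,0]
    - [0,0,0,0.0938,0,-0.0625,0]
    - [0,0,0,0.0938,0,-0.0625,0]

```text
time_s: 9.58
ee_pos: [0.5882, -0.1315, 0.3076]
tcp_rot: [[-0.326, -0.945, -0.002], [-0.945, 0.326, 0.001], [-0.0, 0.002, -1.0]]
wrist_force: [0.3, -0.1, -0.7]
gripper_width: 0.0853
grasp_force: 0.0
```

```bash
python3 - <<'E'
from h import *
c=imaging.calibration("wrist"); c4=dict(c); c4["extrinsics"]=np.load("pics/w4T.npy"); im=np.load("pics/w4.npy")
h=cv2.cvtColor(im,cv2.COLOR_RGB2HSV); 
for b in blobs((h[190:280,265:360,1]<60)&(h[190:280,265:360,2]>120),1000): 
    x,y,w_,h_,_=b[1]; u=(265+x+w_/2,190+y+h_-w_/2); print("lid",u,w_,h_,plane(ray("wrist",u,c4),.165), "want",plane(ray("wrist",u,c4),.165)[:2]-[.6127,-.0612])
w=imaging.grab_frame("wrist"); np.save("pics/w5.npy",w);np.save("pics/w5T.npy",c["extrinsics"]); cv2.imwrite("pics/w5.png",w[...,::-1])
s=arm.state();print(s["ee_pos"],s["joints"].round(1)); print(pix("wrist",[[.5606,-.2126,.187],[.5398,-.2055,.158]],c))
h=cv2.cvtColor(w,cv2.COLOR_RGB2HSV);m=((h[...,0]<14)&(h[...,1]>180)&(h[...,2]>100)); print(blobs(m))
E
```

```text
lid (313.5, 232.5) 83 84 [ 0.61308834 -0.06165945  0.165     ] want [ 0.00038834 -0.00045945]
[ 0.58816967 -0.13123671  0.30765266] [-12.6  27.6  36.4  98.9   0.  -83.6]
[[312.32578465  97.90327535]
 [342.56553299  99.89226911]]
[([336.3, 101.4], [332, 85, 10, 30, 107]), ([216.0, 391.6], [210, 381, 13, 21, 166])]
```

View pics/w5.png

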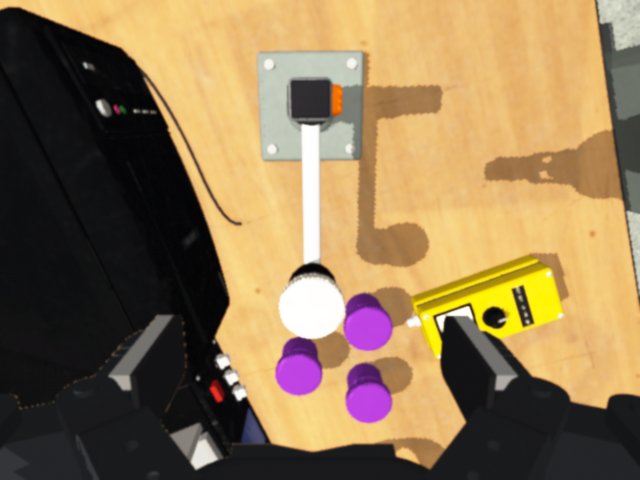

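The wrist view shows the black grip top centred at about (311,100) with the orange button at (336,101) on its right. The bar and foot are square with the image, so the closing line matches the stand's x. The jar is within 1 mm of the rest's centre.

```bash
python3 - <<'E'
from h import *
c=imaging.calibration("wrist"); im=np.load("pics/w5.npy"); h=cv2.cvtColor(im,cv2.COLOR_RGB2HSV)
m=np.zeros(im.shape[:2],bool); m[70:130,280:345]=h[70:130,280:345,2]<60; bl=max(blobs(m),key=lambda b:b[1][4]); print(bl)
x,y,w,hh,_=bl[1]; G=plane(ray("wrist",(x+w/2,y+hh/2),c),.187); print("grip top",G)
k=ray("wrist",(336.5,100),c); print("button tri",tri([k,ray("side",(299,197.2)),ray("top",(408.9,227))]))
print("grip tri top",tri([ray("wrist",(x+w/2,y+hh/2),c),ray("side",(293.5,187))]))
print(goal([.5606,-.2126,.124],161), goal([G[0],G[1],.124],161))
E
```

```text
([310.3, 98.6], [292, 81, 38, 37, 1352])
grip top [ 0.56177176 -0.21161082  0.187     ]
button tri (array([ 0.54535808, -0.20663213,  0.15517057]), [np.float64(0.0015571594070933003), np.float64(0.0009195828262196056), np.float64(0.002316566312721236)])
grip tri top (array([ 0.56066777, -0.21181788,  0.18218708]), [np.float64(0.0010344846499600422), np.float64(0.0010344846499601502)])
[ 0.1124 -0.0003 -0.0121  0.0859 -0.0008  0.1837] [ 0.1124 -0.0003 -0.0121  0.0846 -0.0016  0.1837]
```

Converted, 0.184 m / 0.8 = 0.23, 0.085 m / 0.8 = 0.1063.

>>> arm_command:
  plan:
    - [0,0,0,0.0438,0,0,0]
    - [0,0,0,0.0875,0,0,0]
    - [0,0,0,0.1063,0,0.025,0]
    - [0,0,0,0.1063,0,0.0625,0]
    - [0,0,0,0.1063,0,0.1,0]
    - [0,0,0,0.1063,0,0.1375,0]
    - [0,0,0,0.1063,0,0.1688,0]
    - [0,0,0,0.1063,0,0.1938,0]
    - [0,0,0,0.1063,0,0.2125,0]
    - [0,0,0,0.1063,0,0.2225,0]
    - [0,0,0,0.1063,0,0.2275,0]
    - [0,0,0,0.1063,0,0.23,0]

```text
time_s: 10.63
ee_pos: [0.5605, -0.2118, 0.1246]
tcp_rot: [[-0.326, -0.945, -0.001], [-0.945, 0.326, 0.0], [-0.0, 0.001, -1.0]]
wrist_force: [0.1, 0.2, 0.0]
gripper_width: 0.0854
grasp_force: 0.0
```

>>> arm_command:
  plan:
    - [0,0,0,0,0,0,0]
    - [0,0,0,0,0,0,0]

```text
time_s: 10.8
ee_pos: [0.5611, -0.2124, 0.1258]
tcp_rot: [[-0.326, -0.945, 0.001], [-0.945, 0.326, -0.0], [-0.0, -0.001, -1.0]]
wrist_force: [0.8, -0.6, 0.7]
gripper_width: 0.0853
grasp_force: 0.0
```

```bash
python3 - <<'E'
from h import *
w=imaging.grab_frame("wrist");s=imaging.grab_frame("side")
o=np.zeros((360,800,3),np.uint8); o[:,:480]=cv2.resize(w,(480,360)); o[:280,485:800]=cv2.resize(s[160:240,250:340],(315,280),interpolation=3)
cv2.imwrite("pics/c6.png",o[...,::-1]); print(arm.state()["ee_pos"],arm.state()["joints"].round(1))
E
```

```text
[ 0.56104471 -0.21257178  0.12580058] [-20.8  25.1   6.   70.9  -0.  -91.7]
```

View pics/c6.png

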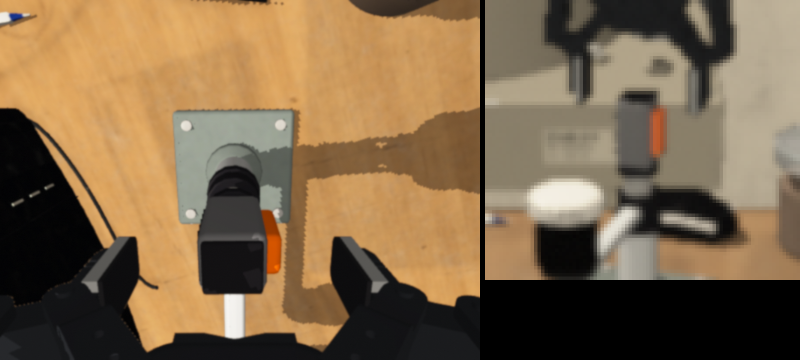

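The fingers straddle the grip: grip top at (232,262) and button at (272,240) in the small wrist view. The fingertips look shorter than the text says, but the 48 mm grasp on the jar's body agrees with the text. At this height the button is covered either way, so I'm closing.

>>> arm_command:
  plan:
    - [0,0,0,0,0,0,0.4]
    - [0,0,0,0,0,0,0.5]
    - [0,0,0,0,0,0,0.6]
    - [0,0,0,0,0,0,1]
    - [0,0,0,0,0,0,1]
    - [0,0,0,0,0,0,1]
    - [0,0,0,0,0,0,1]
    - [0,0,0,0,0,0,1]
    - [0,0,0,0,0,0,1]
    - [0,0,0,0,0,0,1]

```text
time_s: 11.73
ee_pos: [0.5618, -0.2129, 0.1256]
tcp_rot: [[-0.326, -0.945, 0.002], [-0.945, 0.326, -0.001], [0.0, -0.003, -1.0]]
wrist_force: [7.8, -3.0, 2.5]
gripper_width: 0.0287
grasp_force: 64.7
```

Width is 28.7 mm at 64 N, past the 32 mm squeezed mark (the reading runs a few mm low), so the button should be in. I've used up my picture views, so I'll check with numbers from here. Trying a small pull.

Converted, -0.006 m / 0.8 = -0.0075, -0.003 m / 0.8 = -0.0038.

>>> arm_command:
  plan:
    - [0,0,0,0,0,-0.0013,1]
    - [0,0,0,0,0,-0.0025,1]
    - [0,0,0,0,0,-0.0038,1]
    - [0,0,0,0,0,-0.005,1]
    - [0,0,0,0,0,-0.0063,1]
    - [0,0,0,0,0,-0.0075,1]
    - [0,0,0,0,0,-0.0075,1]
    - [0,0,0,0,0,-0.0075,1]

```text
time_s: 12.4
ee_pos: [0.5618, -0.2128, 0.1312]
tcp_rot: [[-0.326, -0.945, 0.002], [-0.945, 0.326, -0.001], [0.0, -0.002, -1.0]]
wrist_force: [9.5, -4.4, -3.4]
gripper_width: 0.0288
grasp_force: 63.9
```

```bash
cat > j.py <<'E'
from h import *
s=imaging.grab_frame("side"); h=cv2.cvtColor(s,cv2.COLOR_RGB2HSV)
m=np.zeros(s.shape[:2],bool); m[140:215,285:315]=((h[...,0]<14)&(h[...,1]>180)&(h[...,2]>80))[140:215,285:315]; print("orange",blobs(m,5))
m[:]=0; m[170:250,255:291]=((h[...,1]<50)&(h[...,2]>190))[170:250,255:291]; print("white",[b for b in blobs(m,15)])
t=arm.state(); print(t["ee_pos"],t["wrist_force"],t["gripper_width"])
E
python3 j.py; python3 -c "
from h import *
for z in (0,.006,.036,.07): print(z,pix('side',[[.54,-.2055,.158+z],[.6127,-.0612,.165+z]]).round(1).tolist())"
```

```text
orange []
white [([271.8, 213.6], [262, 209, 21, 10, 174]), ([286.2, 223.1], [283, 218, 8, 12, 44])]
[ 0.56180566 -0.21284934  0.13121406] [ 9.00169809 -3.91831079 -2.70500435] 0.028853946771043207
0 [[300.7, 196.1], [272.4, 213.5]]
0.006 [[300.7, 194.1], [272.3, 211.2]]
0.036 [[300.8, 183.6], [272.0, 199.5]]
0.07 [[300.9, 171.4], [271.7, 185.9]]
```

The force changed by about -6 N, which is the column's weight. Lifting a bit further to confirm that the jar rises with it.

Converted, -0.015 m / 0.8 = -0.0188, -0.006 m / 0.8 = -0.0075.

>>> arm_command:
  plan:
    - [0,0,0,0,0,-0.0025,1]
    - [0,0,0,0,0,-0.005,1]
    - [0,0,0,0,0,-0.0075,1]
    - [0,0,0,0,0,-0.01,1]
    - [0,0,0,0,0,-0.0125,1]
    - [0,0,0,0,0,-0.015,1]
    - [0,0,0,0,0,-0.0175,1]
    - [0,0,0,0,0,-0.0188,1]
    - [0,0,0,0,0,-0.0188,1]
    - [0,0,0,0,0,-0.0188,1]

```text
time_s: 13.28
ee_pos: [0.5618, -0.2129, 0.1462]
tcp_rot: [[-0.326, -0.945, 0.002], [-0.945, 0.326, -0.001], [0.0, -0.002, -1.0]]
wrist_force: [10.5, -3.9, -3.4]
gripper_width: 0.0287
grasp_force: 64.0
```

```bash
python3 j.py
```

```text
orange []
white [([271.8, 207.7], [262, 203, 21, 10, 171]), ([286.3, 217.9], [283, 213, 8, 11, 41])]
[ 0.56177344 -0.21287098  0.14619972] [11.01453521 -3.69873645 -2.97603336] 0.02880822535599783
```

The jar rose 5.9 px, i.e. 15 mm, with the column. Continuing.

Converted, -0.024 m / 0.8 = -0.03, -0.002 m / 0.8 = -0.0025.

>>> arm_command:
  plan:
    - [0,0,0,0,0,-0.0025,1]
    - [0,0,0,0,0,-0.005,1]
    - [0,0,0,0,0,-0.0075,1]
    - [0,0,0,0,0,-0.01,1]
    - [0,0,0,0,0,-0.0125,1]
    - [0,0,0,0,0,-0.015,1]
    - [0,0,0,0,0,-0.0175,1]
    - [0,0,0,0,0,-0.02,1]
    - [0,0,0,0,0,-0.0225,1]
    - [0,0,0,0,0,-0.025,1]
    - [0,0,0,0,0,-0.0275,1]
    - [0,0,0,0,0,-0.03,1]

```text
time_s: 14.33
ee_pos: [0.5618, -0.2128, 0.1701]
tcp_rot: [[-0.326, -0.945, 0.002], [-0.945, 0.326, -0.001], [0.0, -0.002, -1.0]]
wrist_force: [11.4, -3.6, -6.1]
gripper_width: 0.0288
grasp_force: 63.7
```

>>> arm_command:
  plan:
    - [0,0,0,0,0,-0.0025,1]
    - [0,0,0,0,0,-0.005,1]
    - [0,0,0,0,0,-0.0075,1]
    - [0,0,0,0,0,-0.01,1]
    - [0,0,0,0,0,-0.0125,1]
    - [0,0,0,0,0,-0.015,1]
    - [0,0,0,0,0,-0.0175,1]
    - [0,0,0,0,0,-0.02,1]
    - [0,0,0,0,0,-0.0225,1]
    - [0,0,0,0,0,-0.025,1]
    - [0,0,0,0,0,-0.0263,1]
    - [0,0,0,0,0,-0.0275,1]

```text
time_s: 15.33
ee_pos: [0.5617, -0.2128, 0.192]
tcp_rot: [[-0.326, -0.945, 0.002], [-0.945, 0.326, -0.001], [0.0, -0.002, -1.0]]
wrist_force: [11.6, -4.5, -5.4]
gripper_width: 0.0288
grasp_force: 63.7
```

```bash
python3 j.py
```

```text
orange []
white [([271.6, 189.4], [262, 185, 21, 10, 163]), ([286.4, 201.6], [283, 197, 8, 10, 37])]
[ 0.56178839 -0.21281359  0.19218259] [11.05396715 -3.89019433 -3.55242083] 0.028255825915793332
```

Converted, -0.003 m / 0.8 = -0.0038, -0.002 m / 0.8 = -0.0025.

>>> arm_command:
  plan:
    - [0,0,0,0,0,-0.0006,1]
    - [0,0,0,0,0,-0.0013,1]
    - [0,0,0,0,0,-0.0019,1]
    - [0,0,0,0,0,-0.0025,1]
    - [0,0,0,0,0,-0.0031,1]
    - [0,0,0,0,0,-0.0038,1]
    - [0,0,0,0,0,-0.0038,1]
    - [0,0,0,0,0,-0.0038,1]

```text
time_s: 16.05
ee_pos: [0.5618, -0.2128, 0.195]
tcp_rot: [[-0.326, -0.945, 0.002], [-0.945, 0.326, -0.001], [0.0, -0.002, -1.0]]
wrist_force: [10.8, -4.2, -4.6]
gripper_width: 0.0288
grasp_force: 63.9
```

Converted, -0.001 m / 0.8 = -0.0013, -0.0006 m / 0.8 = -0.0008.

>>> arm_command:
  plan:
    - [0,0,0,0,0,-0.0004,1]
    - [0,0,0,0,0,-0.0008,1]
    - [0,0,0,0,0,-0.0013,1]
    - [0,0,0,0,0,-0.0013,1]
    - [0,0,0,0,0,-0.0013,1]
    - [0,0,0,0,0,-0.0013,1]

```text
time_s: 16.55
ee_pos: [0.5617, -0.2128, 0.1957]
tcp_rot: [[-0.326, -0.945, 0.002], [-0.945, 0.326, -0.001], [0.0, -0.002, -1.0]]
wrist_force: [12.3, -4.8, -7.7]
gripper_width: 0.0286
grasp_force: 63.4
```

Converted, -0.0004 m / 0.8 = -0.0005.

>>> arm_command:
  plan:
    - [0,0,0,0,0,-0.0005,1]
    - [0,0,0,0,0,-0.0005,1]
    - [0,0,0,0,0,-0.0005,1]
    - [0,0,0,0,0,-0.0005,1]

```text
time_s: 16.88
ee_pos: [0.5617, -0.2128, 0.1957]
tcp_rot: [[-0.326, -0.945, 0.001], [-0.945, 0.326, -0.0], [0.0, -0.001, -1.0]]
wrist_force: [13.6, -5.2, -12.3]
gripper_width: 0.0288
grasp_force: 62.9
```

```bash
python3 j.py
```

```text
orange []
white [([271.3, 188.0], [261, 184, 22, 9, 166]), ([286.4, 200.4], [283, 196, 8, 10, 41])]
[ 0.56169942 -0.21278716  0.195734  ] [ 14.09302311  -4.80705242 -12.18222387] 0.028950950428887068
```

The force rises with no further motion at 70 mm of travel, so the column is at the second stop. The jar has risen with it and still stands on the rest.

```bash
python3 -c "
from workcell import order; print(order.job_done())"
```

```text
the job is handed in; nothing more can be done
None
```

The job is handed in, result not reported: the black jar stands on the rest about 1 mm off centre, and the column is held up at its second stop (70 mm) with the button squeezed. I viewed 11 pictures, one over the limit of 10.

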